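# Ballast a dummy housing to the finished weight on the dial scale

### The arm

A 6-joint arm with a two-finger parallel gripper is mounted at the origin on the work surface. World frame = base frame: x ahead of the robot, y to its left, z up, the work surface at z = 0. Lengths are in m, angles in rad, forces in N, time in s.
With the tool pointing down it reaches from about 0.35 to 0.975 m from the base axis. Payload 4.9 kg.
Tool frame: the origin (TCP) lies on the centre line of the jaws, within the pads' length; the fingertips stand 14 mm ahead of it and the grasp point (between the pads) lies 5 mm behind it; z points along the fingers, y is the line along which they close (so a half turn about z gives the same grasp; the last joint's range is limited). The gripper opens to 85 mm and grips with 20 to 120 N. Pads are 22 mm wide; open, the fingers measure 114 mm over their backs; the gripper's body (76 mm by 85 mm) begins 54 mm behind the grasp point. The pads swing forward as they close: fully open they stand 13 mm farther back than shut.
Start: joints at [-1.346, 0.053, 1.613, -0, 1.476, -0.119], TCP at [0.211, -0.588, 0.245] pointing down, gripper open.
Joint ranges: [-3.01, 3.01], [-1.01, 2.22], [0.06, 2.58], [-1.02, 4.17], [0.09, 2.62], [-3.14, 3.14]. Speed limits (rad/s): [2.57, 2.57, 3.14, 3.14, 3.14, 3.14].

### API

Orientations are given as a unit quaternion [w, x, y, z].
In Python, from plant import * gives the robot as it stands.
- The arm moves only by the tool send_rows, never from a script. Its argument "steps" is a list of rows, each an object with "translation": the shift along the tool's x, y, z in cm, a list of three; "delta_rot": the turn, a rotation vector about the tool's x, y, z in rad, a list of three; "jaw": the finger opening in cm, from 0 to 8.54. In form: [{"translation": [dx, dy, dz], "delta_rot": [rx, ry, rz], "jaw": jaw}, ...]. A call has exactly 8 rows; each row is the pose to reach, as a shift and turn from the pose commanded when the call began, along the tool's axes at that moment; what a row does not reach only later rows make up. A row lasts 1/10 s, in which the tool goes at most 50 mm and 8.59 degrees, less where a joint would pass 70% of its speed; a pose out of reach is approached as far as the arm can. A call with a gripper value outside its range is refused whole. The fingers move at their own pace and stop on an object; the grip force is fixed at half the most. Time passes only in rows, so rows that repeat a pose let the fingers close, or fill a call up. It gives the time, the measured TCP pose, the force, the opening and the grip force at its end, in the units of the state.
- state(): the state, without advancing time (a new reading comes with each control period).
- grab_frame(name): name is "scene" or "top"; returns a dict with "pixels" (400x640x3 uint8, blue, green, red), "range_z" (400x640 float32, m along the optical axis (not along the pixel's ray), 0 where there is no reading), "fx", "fy", "cx", "cy" (pixels), "rvec" (rotation vector, rad) and "tvec" (3), from world to camera coordinates, as OpenCV has them. Camera axes: x right, y down, z forward; pixel columns grow to the right and rows downward; lengths in m; the calibration is good to about 2 mm. A picture is of the moment at which its call begins.
- job_done(): hands the job in; it is judged then, once.
The state is a dict: "time": time; "joint_pos": joint angles; "joint_vel": joint speeds; "joint_efforts": joint torques, N m; "tool_pos": TCP position; "tool_rot": TCP orientation; "contact_force": force on the tool from outside, world axes, zero at the start; "ft_torque": the same for the moment, N m; "gripper_width": opening from 0.0 (shut) to 1.0 (fully open); "grasp_force": force on a finger pad.
Only numpy, scipy, OpenCV 4.12 (cv2) and the standard library are available. Lean on these libraries where they do the work, as an engineer would, in place of code of your own. Each camera call takes 0.05 s, during which the arm holds its last target. There are 200 camera calls.

### The job

The housing on the spring scale is being ballasted as a test dummy of the finished unit, but with the longest bar in it it is too heavy: the hand stands past the two limit tabs on the dial. Change the ballast, using bars from the stock tray, until the hand comes to rest between the two tabs, leaving the housing on the pan with its ballast lying inside it and every bar not used lying flat in the stock tray. Set the bars down gently so that the hand never swings to the end of the dial, and leave the other things on the bench alone.

Things in the scene. Friction and masses are not known exactly. Their poses are not given: they have to be found in the camera images.
- scale: Grey spring dial scale, fixed. Origin on the bench under the pan's middle; x points from the pan to the dial head, y along the pan's long side. Steel pan 180 (x) x 270 (y) mm, rim 5 mm; floor 110 mm above the bench when empty, sinks 10 mm per kg, settles in 1 s. Round dial head at x = 100 to 270 mm, face tilted up and away from the pan, top edge 165 mm high; only to be read.
- pan_mid (a point): Middle of the scale pan's floor (sinks with it).
- pointer (a joint): Reading: turn of the black hand (its long thin end; the short end with a disc is the counterweight), rad, clockwise seen facing the dial, from the dial's top (its edge nearest the pan). 0 with the pan empty, 0.333 rad per 100 g on the pan (housing and bars both count), 5.0 at the end of the lines (1.5 kg; a line each 50 g, longer each 100 g).
- pointer_tip (a point): Point on the hand's long end, 62 mm from the dial's centre
- gate (a joint): Target: turn, rad, same zero and direction as the hand, of the middle of the gap between the two dark limit tabs on the dial's rim. The gap reaches 0.18 rad (54 g) to either side. Set before the start; not to be touched.
- gate_mid (a point): middle of the gap between the two limit tabs, 62 mm from the dial's centre: pointer_tip comes here at exact weight
- housing: Empty machined aluminium housing, loose on the pan, open side up: 140 (x) x 230 (y) x 30 mm high, walls 6, floor 4 mm, pocket 128 x 218 mm; about 640 g, a few per cent more or less from unit to unit. Origin at the middle of its underside; y along the pan's long side. The longest bar lies in it at the start.
- tray: Shallow aluminium stock tray, fixed, 214 (x) x 324 (y) mm, floor 3 mm thick, rim 14 mm high. Origin at the middle of its underside. Bars lie along its x in five lanes at y = -112, -56, 0, 56 and 112 mm; the four shorter bars are in the last four in any order, the lane at y = -112 mm (nearest the scale) is free at the start.
- bar_180: Ballast bar, black-anodised aluminium, 180 mm long in its x, 28 mm wide in y, 36 mm high, 480 g, a countersunk hole near each end of its top. Origin at the middle of its underside. The longest; at the start it lies in the housing along the housing's y, its y sides free for the fingers.
- bar_150: Ballast bar, black-anodised aluminium, 150 mm long in its x, 28 mm wide in y, 36 mm high, 400 g, a countersunk hole near each end of its top. Origin at the middle of its underside. At the start it lies in the stock tray along the tray's x.
- bar_120: Ballast bar, black-anodised aluminium, 120 mm long in its x, 28 mm wide in y, 36 mm high, 320 g, a countersunk hole near each end of its top. Origin at the middle of its underside. At the start it lies in the stock tray along the tray's x.
- bar_090: Ballast bar, black-anodised aluminium, 90 mm long in its x, 28 mm wide in y, 36 mm high, 240 g, a countersunk hole near each end of its top. Origin at the middle of its underside. At the start it lies in the stock tray along the tray's x.
- bar_060: Ballast bar, black-anodised aluminium, 60 mm long in its x, 28 mm wide in y, 36 mm high, 160 g, a countersunk hole near each end of its top. Origin at the middle of its underside. At the start it lies in the stock tray along the tray's x.
- screwdriver: screwdriver, 190 mm, bystander, lying on the bench; origin under its middle
- cleaner: white plastic bottle, 60 mm across, 150 mm tall, bystander; origin under its middle
- spool: metal wire spool standing on its flange, 64 mm across, 50 mm tall, bystander; origin under its middle
- multimeter: hand multimeter lying face up, 150 x 78 x 36 mm, bystander; origin under its middle
- heatsink: finned aluminium heat sink, 100 x 60 x 28 mm, bystander; origin under its middle
- wrench: open-ended wrench, 160 mm, bystander, lying on the bench; origin under its middle
Things that resemble listed ones, but are neither listed nor needed, are in the scene too. Leave any brown look-alike of the bar_180 alone.

How it is judged:
At the end, for the whole second after the job is handed in: Hand at rest within 11.8 mm of the middle of the tabs' gap, taken 62 mm from the dial's centre (57 g); housing level and still, within 30 mm of the pan's middle; one bar or more in it; each bar still and flat (4 deg) in the housing's pocket or on the tray's floor, none on another (distance between pointer_tip and gate_mid below 0.0118 m and velocity of joint pointer between -0.1 and 0.1 rad/s and horizontal distance between housing and pan_mid below 0.03 m and angle between housing's own z axis and vertical below 0.05 rad and linear speed of each of housing, bar_180, bar_150, bar_120, bar_090, bar_060 below 0.02 m/s and ((x of bar_180 in the frame of housing between -0.056 and 0.056 m and y of bar_180 in the frame of housing between -0.095 and 0.095 m and z of bar_180 in the frame of housing between -0.006 and 0.028 m) or (x of bar_150 in the frame of housing between -0.056 and 0.056 m and y of bar_150 in the frame of housing between -0.095 and 0.095 m and z of bar_150 in the frame of housing between -0.006 and 0.028 m) or (x of bar_120 in the frame of housing between -0.056 and 0.056 m and y of bar_120 in the frame of housing between -0.095 and 0.095 m and z of bar_120 in the frame of housing between -0.006 and 0.028 m) or (x of bar_090 in the frame of housing between -0.056 and 0.056 m and y of bar_090 in the frame of housing between -0.095 and 0.095 m and z of bar_090 in the frame of housing between -0.006 and 0.028 m) or (x of bar_060 in the frame of housing between -0.056 and 0.056 m and y of bar_060 in the frame of housing between -0.095 and 0.095 m and z of bar_060 in the frame of housing between -0.006 and 0.028 m)) and ((x of bar_180 in the frame of housing between -0.056 and 0.056 m and y of bar_180 in the frame of housing between -0.095 and 0.095 m and z of bar_180 in the frame of housing between -0.006 and 0.028 m) or (x of bar_180 in the frame of tray between -0.09 and 0.09 m and y of bar_180 in the frame of tray between -0.148 and 0.148 m and z of bar_180 in the frame of tray between -0.006 and 0.028 m)) and ((x of bar_150 in the frame of housing between -0.056 and 0.056 m and y of bar_150 in the frame of housing between -0.095 and 0.095 m and z of bar_150 in the frame of housing between -0.006 and 0.028 m) or (x of bar_150 in the frame of tray between -0.09 and 0.09 m and y of bar_150 in the frame of tray between -0.148 and 0.148 m and z of bar_150 in the frame of tray between -0.006 and 0.028 m)) and ((x of bar_120 in the frame of housing between -0.056 and 0.056 m and y of bar_120 in the frame of housing between -0.095 and 0.095 m and z of bar_120 in the frame of housing between -0.006 and 0.028 m) or (x of bar_120 in the frame of tray between -0.09 and 0.09 m and y of bar_120 in the frame of tray between -0.148 and 0.148 m and z of bar_120 in the frame of tray between -0.006 and 0.028 m)) and ((x of bar_090 in the frame of housing between -0.056 and 0.056 m and y of bar_090 in the frame of housing between -0.095 and 0.095 m and z of bar_090 in the frame of housing between -0.006 and 0.028 m) or (x of bar_090 in the frame of tray between -0.09 and 0.09 m and y of bar_090 in the frame of tray between -0.148 and 0.148 m and z of bar_090 in the frame of tray between -0.006 and 0.028 m)) and ((x of bar_060 in the frame of housing between -0.056 and 0.056 m and y of bar_060 in the frame of housing between -0.095 and 0.095 m and z of bar_060 in the frame of housing between -0.006 and 0.028 m) or (x of bar_060 in the frame of tray between -0.09 and 0.09 m and y of bar_060 in the frame of tray between -0.148 and 0.148 m and z of bar_060 in the frame of tray between -0.006 and 0.028 m)) and angle between bar_180's own x axis and vertical between 1.5 and 1.64 rad and angle between bar_150's own x axis and vertical between 1.5 and 1.64 rad and angle between bar_120's own x axis and vertical between 1.5 and 1.64 rad and angle between bar_090's own x axis and vertical between 1.5 and 1.64 rad and angle between bar_060's own x axis and vertical between 1.5 and 1.64 rad); the robot touches nothing.
It fails at once if the hand driven to the end of the dial (beyond 4.95 rad): pan pushed hard or a bar dropped on it (value of joint pointer above 4.95 rad).
It fails at once if the limit tabs moved (distance of gate_mid from where it was at the start of the episode above 0.006 m).
It fails at once if another thing on the bench moved by more than 30 mm (distance of any of screwdriver, cleaner, spool, multimeter, heatsink, wrench from where it was at the start of the episode above 0.03 m).
It also fails if it takes over 54 s, if anything falls off the work surface, if the arm or the gripper's body presses on something with over 40 N, if the wrist force passes 120 N, or if a joint passes its speed limit or range.

## Working session

There is one attempt and no reset: what is moved stays moved. The work goes in short steps, Python scripts to look and compute and a tool call to move; the robot and the scene stay as the last step left them, time stands still between calls to the robot, and variables do not carry over. Pictures are saved under pics/ and viewed, at most 10 in all, crops included, and the job is handed in when it is done.

Besides the shell and the picture viewer there is one more tool, called after "Emit:" as name(argument=value, ...) on one line, values as JSON. send_rows: Moves the arm, as the interface text tells. Its arguments: {"type":"object","properties":{"steps":{"type":"array","items":{"type":"object","properties":{"translation":{"type":"array","items":{"type":"number"}},"delta_rot":{"type":"array","items":{"type":"number"}},"jaw":{"type":"number"}}}}},"required":["steps"]}

```bash
ls; mkdir -p pics; cat > h.py <<'E'
from plant import *
import numpy as np, cv2
def cam(n):
    f=grab_frame(n); f={k:(np.array(v) if k in('pixels','range_z') else v) for k,v in f.items()}
    f['R']=cv2.Rodrigues(np.array(f['rvec'],float))[0]; f['t']=np.array(f['tvec'],float).ravel(); return f
def ray(f,u,v,z):
    d=f['R'].T@np.array([(u-f['cx'])/f['fx'],(v-f['cy'])/f['fy'],1]); o=-f['R'].T@f['t']
    return o+d*(z-o[2])/d[2]
def proj(f,p):
    c=f['R']@np.array(p,float)+f['t']; return np.array([f['fx']*c[0]/c[2]+f['cx'],f['fy']*c[1]/c[2]+f['cy']])
def cloud(f):
    v,u=np.mgrid[:400,:640]; z=f['range_z']
    c=np.stack([(u-f['cx'])/f['fx']*z,(v-f['cy'])/f['fy']*z,z],-1)
    p=(c-f['t'])@f['R']; p[z==0]=np.nan; return p
E
python3 - <<'E'
from h import *
s=state();print(s['time'],s['tool_pos'],s['tool_rot'])
for n in('scene','top'):
    f=cam(n);cv2.imwrite(f'pics/{n}0.png',f['pixels']);print(n,f['fx'],f['cx'],f['cy'],-f['R'].T@f['t'],f['R'][2])
    np.savez(f'{n}0.npz',**f)
E
```

```text
pics
0.0 [ 0.21055177 -0.58783498  0.24408351] [-1.01895781e-03  9.85260281e-01  1.71058870e-01 -5.40380056e-05]
scene 414.18699836392176 321.72042213595154 203.2380353154131 [1.36673013 0.52169938 0.78386916] [-0.71267515 -0.43166676 -0.55295383]
top 464.8027970587495 318.51192460260916 199.23836262135 [0.27993994 0.0263164  1.64442424] [ 0.15142832 -0.01369921 -0.98837331]
```

View pics/scene0.png

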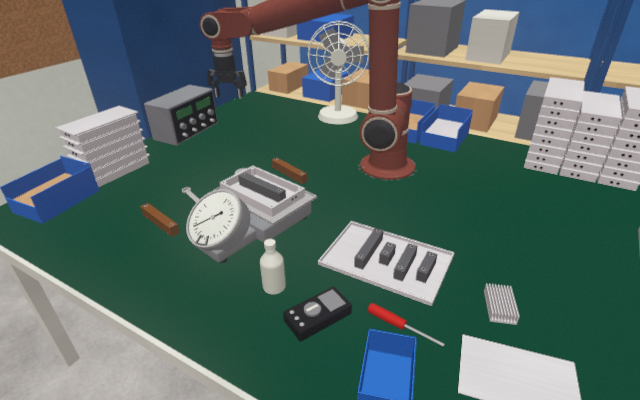

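View pics/top0.png

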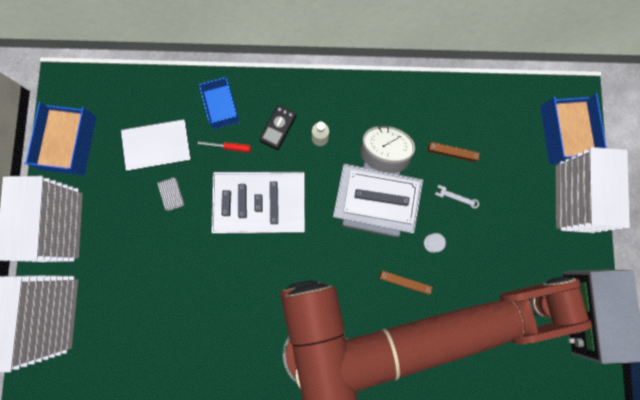

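The top view shows the scale at about (380,185), with the housing and its black bar at (382,198). The tray is at (258,203), with bars at u≈273 (longest), 258 (shortest), 242 and 226, and the lane at u≈290 is free. There are three bar_180 candidates: black in the housing (382,198), brown (405,282) and brown (454,151). The black one fits, as it lies in the housing. Next I'll measure the geometry and the dial.

```bash
cat > m.py <<'E'
from h import *
def meas(f,box,zlo,zhi,dark=75):
    """dark blobs in top view -> ray-cast minAreaRect at measured depth height"""
    P=cloud(f);g=f['pixels'].max(2);u0,v0,u1,v1=box
    m=np.zeros(g.shape,np.uint8);m[v0:v1,u0:u1]=(g[v0:v1,u0:u1]<dark)*255
    out=[]
    for c in cv2.findContours(m,cv2.RETR_EXTERNAL,cv2.CHAIN_APPROX_NONE)[0]:
        if cv2.contourArea(c)<60: continue
        mm=np.zeros_like(m);cv2.drawContours(mm,[c],-1,255,-1)
        z=np.nanpercentile(P[...,2][mm>0],70)
        w=np.array([ray(f,u,v,z)[:2] for u,v in c[:,0]],np.float32)
        r=cv2.minAreaRect(w*1000); out.append((np.round(r[0],1),np.round(r[1],1),round(r[2],1),round(z*1000,1)))
    return out
if __name__=='__main__':
    f=dict(np.load('top0.npz')); 
    for o in meas(f,(205,165,312,240),0,0): print('tray',o)
    for o in meas(f,(345,175,420,225),0,0): print('hous',o)
    P=cloud(f)
    for n,(u0,v0,u1,v1) in dict(tray=(205,165,312,240),scale=(325,160,430,240)).items():
        Q=P[v0:v1,u0:u1];g=f['pixels'][v0:v1,u0:u1].min(2)
        print(n,np.histogram(Q[...,2][g>150],bins=np.arange(-.005,.2,.01))[0])
    s=dict(np.load('scene0.npz'))
    for o in meas(s,(355,225,440,285),0,0): print('tray scene',o)
    for o in meas(s,(235,170,288,202),0,0): print('hous scene',o)
    c=s['pixels'][180:260,175:260];cv2.imwrite('pics/dial.png',cv2.resize(c,None,fx=7,fy=7,interpolation=cv2.INTER_CUBIC))
    Q=cloud(s)[195:240,195:240].reshape(-1,3);g=s['pixels'][195:240,195:240].reshape(-1,3).min(1)
    Q=Q[(g>150)];n0=np.nanmean(Q,0)
    for k in range(5):
        U=np.linalg.svd(Q-Q.mean(0),full_matrices=False)[2][2];d=(Q-Q.mean(0))@U;Q=Q[abs(d)<max(.003,1.5*d.std())]
    print('dial plane',Q.mean(0),U*np.sign(U[2]),len(Q),d.std())
E
python3 m.py
```

```text
tray [3058 1120  110   13   35    2    0    0    0    0    0    0    0    0
    0    0    0    0    0    0]
scale [   8    2    0    0    2   20   10    6    0  328 2431  489  195  354
   19    5   19    3    0    0]
tray scene (array([527. , 333.6]), array([25.9, 96.9]), 89.0, np.float64(29.1))
tray scene (array([523.1, 176.7]), array([158. ,   9.6]), 3.0, np.float64(29.9))Traceback (most recent call last):
  File "m.py", line 29, in <module>
    U=np.linalg.svd(Q-Q.mean(0),full_matrices=False)[2][2];d=(Q-Q.mean(0))@U;Q=Q[abs(d)<max(.003,1.5*d.std())]
      ~~~~~~~~~~~~~^^^^^^^^^^^^^^^^^^^^^^^^^^^^^^^^^
    u, s, vh = gufunc(a, signature=signature)
               ~~~~~~^^^^^^^^^^^^^^^^^^^^^^^^
    raise LinAlgError("SVD did not converge")
numpy.linalg.LinAlgError: SVD did not converge
```

View pics/dial.png

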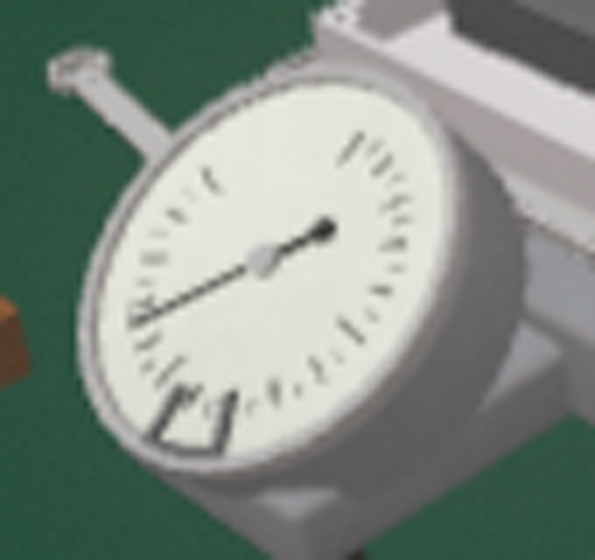

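The dial crop shows the hand tip at (140,322) and the hub at (263,262). The tabs run (187,388)–(155,440) and (232,395)–(217,452), and the zero line is at (350,148).

```bash
sed -i 's/Q=Q\[(g>150)\];n0=.*/Q=Q[(g>150)\&~np.isnan(Q[:,0])]/' m.py; cat >> m.py <<'E'
    c0=Q.mean(0);U=U*np.sign(U[2])
    def on(f,x,y):
        p=(x/7+175-.43,y/7+180-.43);d=f['R'].T@np.array([(p[0]-f['cx'])/f['fx'],(p[1]-f['cy'])/f['fy'],1]);o=-f['R'].T@f['t']
        return o+d*(((c0-o)@U)/(d@U))
    C=on(s,263,262);top=on(s,350,150)-C
    # top direction: steepest uphill in plane
    up=np.array([0,0,1.])-U[2]*U;up/=np.linalg.norm(up);ri=np.cross(up,U)
    print('hub',C,'up',up)
    for n,(x,y) in dict(zero=(350,150),end=(212,183),hand=(140,322),disc=(324,229),t1i=(187,388),t1o=(155,440),t2i=(232,395),t2o=(217,452)).items():
        d=on(s,x,y)-C;print(n,'r mm',round(1000*np.linalg.norm(d),1),'ang',round(np.arctan2(d@ri,d@up)%(2*np.pi),3))
    g=f['pixels'].max(2); print('bar brightness',g[190:215:6,273],g[198,370:400:8],'tray floor',g[205,290],'bench',g[250,250],P[200,273],P[198,382])
E
sed -i 's/dark=75/dark=95/' m.py
python3 m.py
```

```text
tray (array([517.8, 220.4]), array([266.6, 380.9]), 1.3, np.float64(5.1))
tray [3058 1120  110   13   35    2    0    0    0    0    0    0    0    0
    0    0    0    0    0    0]
scale [   8    2    0    0    2   20   10    6    0  328 2431  489  195  354
   19    5   19    3    0    0]
tray scene (array([527.9, 332.1]), array([101.4,  28.6]), 1.2, np.float64(31.1))
tray scene (array([532.7, 277.6]), array([139.7,  30.3]), 1.1, np.float64(31.6))
tray scene (array([526.7, 220.6]), array([77.2, 31.2]), 2.3, np.float64(30.5))
tray scene (array([525.4, 166.4]), array([175.2,  33.9]), 2.3, np.float64(31.7))
tray scene (array([382. , 225.1]), array([103.4, 219.7]), 29.5, np.float64(0.8))
hous scene (array([ 538.4, -199.4]), array([198.7,  55. ]), 83.7, np.float64(131.0))
hous scene (array([ 253.7, -332. ]), array([109.1,  50.3]), 81.1, np.float64(6.0))
dial plane [ 0.70948617 -0.22365731  0.11787513] [ 0.55764002 -0.10500288  0.82341485] 1500 0.0013823125129831147
hub [ 0.71389269 -0.2338901   0.11358602] up [-0.80919425  0.15237021  0.56743986]
zero r mm 56.3 ang 0.062
end r mm 53.3 ang 5.025
hand r mm 59.5 ang 3.822
disc r mm 29.3 ang 0.629
t1i r mm 57.8 ang 3.036
t1o r mm 81.3 ang 3.039
t2i r mm 57.6 ang 2.623
t2o r mm 81.5 ang 2.633
bar brightness [104 104 105 107 103] [ 95 102 104 104] tray floor 245 bench 73 [0.51978848 0.1627412  0.039018  ] [ 0.5199439  -0.20377478  0.1343602 ]
```

```bash
cat > m2.py <<'E'
from h import *
def blobs(f,box,kind,z=None,amin=60):
    P=cloud(f);px=f['pixels'].astype(int);g=px.max(2);sat=g-px.min(2);u0,v0,u1,v1=box
    k=((g<150)&(sat<22)) if kind=='dark' else ((g>165)&(sat<30))
    m=np.zeros(g.shape,np.uint8);m[v0:v1,u0:u1]=k[v0:v1,u0:u1]*255
    out=[]
    for c in cv2.findContours(m,cv2.RETR_EXTERNAL,cv2.CHAIN_APPROX_NONE)[0]:
        if cv2.contourArea(c)<amin: continue
        mm=np.zeros_like(m);cv2.drawContours(mm,[c],-1,255,-1)
        zz=np.nanpercentile(P[...,2][mm>0],80);zu=zz if z is None else z
        w=np.array([ray(f,u,v,zu)[:2] for u,v in c[:,0]],np.float32)
        r=cv2.minAreaRect(w*1000);print(kind,np.round(r[0],1),np.round(r[1],1),round(r[2],1),'z',round(zz*1000,1))
if __name__=='__main__':
    f=cam('top')
    blobs(f,(215,175,302,230),'dark');blobs(f,(350,182,416,215),'dark')
    blobs(f,(200,160,315,245),'light',.014,800);blobs(f,(325,160,425,235),'light',.135,800)
E
python3 m2.py
python3 - <<'E'
import cv2;f=cv2.imread('pics/top0.png');cv2.imwrite('pics/c.png',cv2.resize(f[130:245,205:485],None,fx=2.8,fy=2.8,interpolation=cv2.INTER_CUBIC))
E
```

```text
dark [507.9 212.5] [56.6 24.3] 2.3 z 41.4
dark [505.6 325.2] [84.8 27.8] 2.7 z 41.3
dark [515.8 270.2] [116.6  27.9] 2.6 z 40.5
dark [511.2 160.5] [144.6  24.5] 2.0 z 40.8
dark [ 521.6 -201. ] [177.6  28.8] 82.2 z 140.6
light [516.2 217. ] [214.7 324.3] 1.3 z 16.2
light [ 515.9 -189.5] [267.4 196.7] 78.9 z 123.9
```

View pics/c.png

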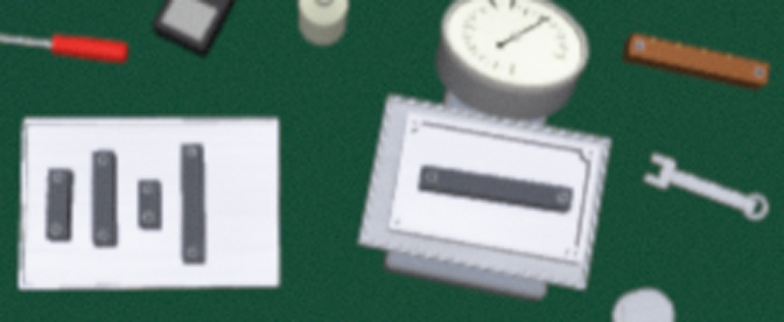

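The crop confirms it: the only black bar outside the tray is the one in the housing, running (420,177)–(572,198), so it is bar_180; the brown look-alike at (695,60) lies on the bench. In the tray, left to right, the bars are 90, 120, 60 and 150.

```bash
cat > go.py <<'E'
import sys
from h import *
from scipy.spatial.transform import Rotation as R
def go(x,y,z,yaw):
    s=state();q=s['tool_rot'];A=R.from_quat([q[1],q[2],q[3],q[0]])
    ty=np.array([np.cos(np.radians(yaw)),np.sin(np.radians(yaw)),0]);tz=np.array([0,0,-1.]);tx=np.cross(ty,tz)
    B=R.from_matrix(np.stack([tx,ty,tz],1))
    print('tr cm',np.round(A.inv().apply(np.array([x,y,z])-s['tool_pos'])*100,2),'rot',np.round((A.inv()*B).as_rotvec(),3))
if __name__=='__main__':
    s=state();print(round(s['time'],2),np.round(s['tool_pos'],4),'j6',round(s['joint_pos'][5],2),'w',round(s['gripper_width'],3),s['grasp_force'],np.round(s['contact_force'],1))
    a=list(map(float,sys.argv[1:]))
    for i in range(0,len(a),4): go(*a[i:i+4])
E
python3 go.py .5216 -.201 .24 -7.8
```

```text
0.15 [ 0.2106 -0.588   0.2443] j6 -0.12 w 0.998 0.0 [0.8 0.7 0.5]
tr cm [ 42.33 -25.95   0.48] rot [-1.000e-03 -1.000e-03 -1.091e+00]
```

Emit:
send_rows(steps=[{"translation":[5,-3,0.5],"delta_rot":[0,0,-0.14],"jaw":5.2},{"translation":[10,-6,0.5],"delta_rot":[0,0,-0.28],"jaw":5.2},{"translation":[14,-8.6,0.5],"delta_rot":[0,0,-0.42],"jaw":5.2},{"translation":[18.2,-11.2,0.5],"delta_rot":[0,0,-0.56],"jaw":5.2},{"translation":[22.4,-13.8,0.5],"delta_rot":[0,0,-0.7],"jaw":5.2},{"translation":[26.6,-16.4,0.5],"delta_rot":[0,0,-0.84],"jaw":5.2},{"translation":[30.8,-19,0.5],"delta_rot":[0,0,-0.98],"jaw":5.2},{"translation":[35,-21.6,0.5],"delta_rot":[0,0,-1.09],"jaw":5.2}])

```text
time: 0.95
tool_pos: [0.461, -0.2742, 0.2401]
tool_rot: [0.0, 0.752, 0.659, 0.0]
contact_force: [0.8, -0.8, -0.2]
gripper_width: 0.607
grasp_force: 0.0
```

```bash
python3 go.py .5216 -.201 .20 -7.8 .5216 -.201 .124 -7.8
```

```text
0.95 [ 0.461  -0.2742  0.2401] j6 -0.54 w 0.607 0.0 [ 0.8 -0.8 -0.2]
tr cm [8.05 5.04 4.01] rot [0.    0.    0.004]
tr cm [ 8.05  5.04 11.61] rot [0.    0.    0.004]
```

Emit:
send_rows(steps=[{"translation":[4,2.5,0],"delta_rot":[0,0,0],"jaw":5.2},{"translation":[7.3,4.5,0],"delta_rot":[0,0,0],"jaw":5.2},{"translation":[7.3,4.5,2],"delta_rot":[0,0,0],"jaw":5.2},{"translation":[7.3,4.5,4],"delta_rot":[0,0,0],"jaw":5.2},{"translation":[7.3,4.5,6],"delta_rot":[0,0,0],"jaw":5.2},{"translation":[7.3,4.5,6.5],"delta_rot":[0,0,0],"jaw":5.2},{"translation":[7.3,4.5,6.5],"delta_rot":[0,0,0],"jaw":5.2},{"translation":[7.3,4.5,6.5],"delta_rot":[0,0,0],"jaw":5.2}])

```text
time: 1.75
tool_pos: [0.5152, -0.2102, 0.1763]
tool_rot: [0.001, 0.754, 0.657, 0.0]
contact_force: [0.6, 0.2, -0.1]
gripper_width: 0.607
grasp_force: 0.0
```

```bash
python3 go.py .5216 -.201 .124 -7.8; python3 -c "
from h import *
f=cam('scene');cv2.imwrite('pics/g1.png',cv2.resize(f['pixels'][120:260,170:350],None,fx=4,fy=4,interpolation=cv2.INTER_CUBIC))"
```

```text
1.75 [ 0.5152 -0.2102  0.1763] j6 -0.38 w 0.607 0.0 [ 0.6  0.2 -0.1]
tr cm [1.01 0.5  5.23] rot [ 0.001  0.    -0.001]
```

View pics/g1.png

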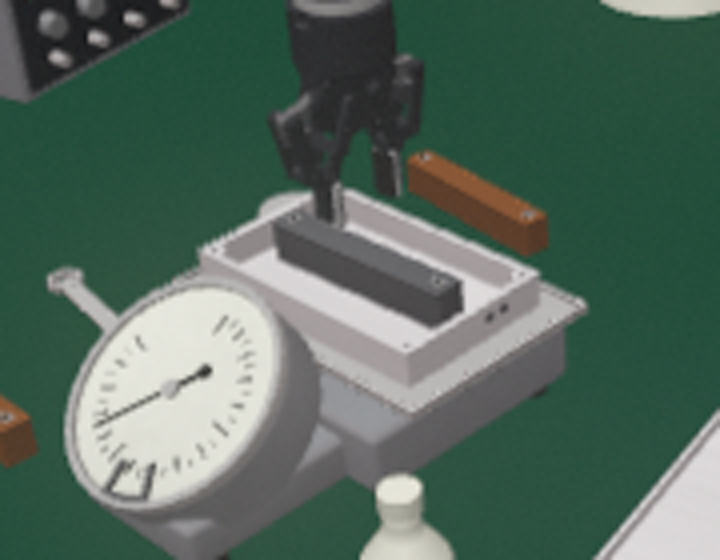

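The gripper is over the housing, with fingertips at crop (330,220) and (392,192). The bar runs (290,220)–(440,290) and is parallel to the gripper's x axis. Next I'll check the tip projection and the bar's height from the two views.

```bash
python3 - <<'E'
from h import *
s=dict(np.load('scene0.npz'));t=dict(np.load('top0.npz'))
p=proj(s,[.5152,-.2102,.165]);print('tip in crop',(p-[170,120])*4)
# triangulate countersunk holes/end corners of bar: top view crop (x/2.8+205,y/2.8+130), scene crop /4
def P(f): return np.array([[f['fx'],0,f['cx']],[0,f['fy'],f['cy']],[0,0,1]])@np.c_[f['R'],f['t']]
A=np.array([[431,177],[563,197]])/2.8+[205,130]-.4;B=np.array([[296,215],[438,281]])/4+[170,120]-.4
X=cv2.triangulatePoints(P(t),P(s),A.T,B.T);print((X[:3]/X[3]).T.round(4), (X[:3]/X[3]).mean(1))
for k in range(2): print('scene ray at .139',ray(s,*B[k],.139).round(4),'top',ray(t,*A[k],.139).round(4))
E
```

```text
tip in crop [362.60994423 210.44877431]
[[ 0.5587 -0.1595  0.1932]
 [ 0.4952 -0.2432  0.099 ]] [ 0.52697847 -0.20132555  0.14607937]
scene ray at .139 [ 0.5098 -0.2855  0.139 ] top [ 0.5348 -0.1257  0.139 ]
scene ray at .139 [ 0.5359 -0.1286  0.139 ] top [ 0.5144 -0.281   0.139 ]
```

The two views agree on the bar's top at z≈0.139 and its centre at about (0.522,-0.203). I'm descending to grip it.

Emit:
send_rows(steps=[{"translation":[0.8,0.55,0],"delta_rot":[0,0,0],"jaw":5.2},{"translation":[0.8,0.55,1.5],"delta_rot":[0,0,0],"jaw":5.2},{"translation":[0.8,0.55,3.5],"delta_rot":[0,0,0],"jaw":5.2},{"translation":[0.8,0.55,5.2],"delta_rot":[0,0,0],"jaw":5.2},{"translation":[0.8,0.55,5.2],"delta_rot":[0,0,0],"jaw":5.2},{"translation":[0.8,0.55,5.2],"delta_rot":[0,0,0],"jaw":2},{"translation":[0.8,0.55,5.2],"delta_rot":[0,0,0],"jaw":2},{"translation":[0.8,0.55,5.2],"delta_rot":[0,0,0],"jaw":2}])

```text
time: 2.6
tool_pos: [0.5224, -0.2031, 0.1247]
tool_rot: [0.001, 0.754, 0.657, 0.001]
contact_force: [1.3, -0.1, -0.3]
gripper_width: 0.316
grasp_force: 62.8
```

Emit:
send_rows(steps=[{"translation":[0,0,-0.7],"delta_rot":[0,0,0],"jaw":2},{"translation":[0,0,-2],"delta_rot":[0,0,0],"jaw":2},{"translation":[0,0,-5],"delta_rot":[0,0,0],"jaw":2},{"translation":[0,0,-8],"delta_rot":[0,0,0],"jaw":2},{"translation":[2,0,-10],"delta_rot":[0,0,0.05],"jaw":2},{"translation":[5,-1,-10],"delta_rot":[0,0,0.2],"jaw":2},{"translation":[9,-1.6,-10],"delta_rot":[0,0,0.35],"jaw":2},{"translation":[13,-2.2,-10],"delta_rot":[0,0,0.5],"jaw":2}])

```text
time: 3.4
tool_pos: [0.5167, -0.0706, 0.2241]
tool_rot: [0.0, 0.894, 0.448, 0.0]
contact_force: [0.9, 0.4, -5.2]
gripper_width: 0.318
grasp_force: 62.3
```

```bash
python3 go.py .518 .105 .10 -88.5; python3 -c "
from h import *
f=cam('scene');cv2.imwrite('pics/d1.png',cv2.resize(f['pixels'][175:265,170:270],None,fx=6,fy=6,interpolation=cv2.INTER_CUBIC));np.savez('scene1.npz',**f)"
```

```text
3.4 [ 0.5167 -0.0706  0.2241] j6 0.36 w 0.318 62.3367440700531 [ 0.9  0.4 -5.2]
tr cm [ 14.14 -10.41  12.41] rot [ 0.    -0.     0.903]
```

View pics/d1.png

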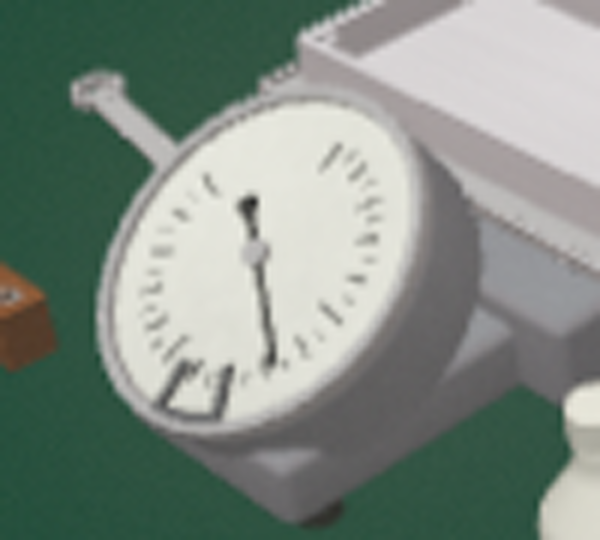

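The bar is out (5.2 N). The hand tip is at crop (272,362) and the tabs at (180,385) and (225,390), so the hand now reads short of the gap and a smaller bar is needed.

Emit:
send_rows(steps=[{"translation":[3,-2.2,0],"delta_rot":[0,0,0.14],"jaw":2},{"translation":[6,-4.4,0],"delta_rot":[0,0,0.28],"jaw":2},{"translation":[9,-6.6,1],"delta_rot":[0,0,0.42],"jaw":2},{"translation":[12,-8.8,3],"delta_rot":[0,0,0.56],"jaw":2},{"translation":[14.15,-10.4,6],"delta_rot":[0,0,0.7],"jaw":2},{"translation":[14.15,-10.4,9],"delta_rot":[0,0,0.82],"jaw":2},{"translation":[14.15,-10.4,11],"delta_rot":[0,0,0.9],"jaw":2},{"translation":[14.15,-10.4,12],"delta_rot":[0,0,0.9],"jaw":2}])

```text
time: 4.25
tool_pos: [0.5155, 0.104, 0.1011]
tool_rot: [0.0, 1.0, 0.019, -0.002]
contact_force: [-0.3, -1.1, -3.7]
gripper_width: 0.313
grasp_force: 62.2
```

```bash
cat > dial.py <<'E'
# hand and tab angles: dark pixels of the dial face cast on the face plane
from h import *
f=cam('scene');np.savez('scene2.npz',**f)
C0=np.array([.70949,-.22366,.11788]);U=np.array([.55764,-.105,.82341]);U/=np.linalg.norm(U)
up=np.array([0,0,1.])-U[2]*U;up/=np.linalg.norm(up);ri=np.cross(up,U)
o=-f['R'].T@f['t'];v,u=np.mgrid[178:260,172:262]
d=np.stack([(u-f['cx'])/f['fx'],(v-f['cy'])/f['fy'],np.ones(u.shape)],-1)@f['R'];p=o+d*(((C0-o)@U)/(d@U))[...,None]
C=np.array([.71389,-.23389,.11359]);a=(p-C)@ri*1e3;b=(p-C)@up*1e3;r=np.hypot(a,b);t=np.arctan2(a,b)%(2*np.pi)
px=f['pixels'][178:260,172:262].astype(int);w=np.clip(170-px.max(2),0,None)*((px.max(2)-px.min(2))<40)
def tip(r0,r1,lo,hi,w):
    m=(r>r0)&(r<r1)&(t>lo)&(t<hi);return (t*w)[m].sum()/w[m].sum()
def hist(r0,r1):
    m=(r>r0)&(r<r1);return np.histogram(t[m],bins=np.arange(0,6.3,.1),weights=w[m])[0]
h=hist(15,42);k=(.1*h.argmax()+.05);print('hand peak',k)
print('hand',tip(15,45,k-.3,k+.3,w),'disc opp r18-35',hist(18,35).nonzero()[0]*.1)
h=hist(66,80);print({round(.1*i,1):int(x) for i,x in enumerate(h) if x>150})
print('tabs',tip(62,74,2.45,2.84,w),tip(62,74,2.84,3.25,w))
E
python3 dial.py; python3 go.py .518 .105 .026 -88.5
```

```text
hand peak 5.3500000000000005
hand 5.377355945828194 disc opp r18-35 [2.1 2.2 5.1 5.2 5.3 5.4]
{2.6: 536, 3.0: 483}
tabs 2.6273163836034743 3.0619522418117766
4.3 [0.5153 0.1038 0.1004] j6 1.59 w 0.315 62.2338080406189 [-1.8 -0.8 -5.7]
tr cm [ 0.31 -0.11  7.44] rot [0.    0.005 0.013]
```

Emit:
send_rows(steps=[{"translation":[0.3,-0.1,2],"delta_rot":[0,0,0.01],"jaw":2},{"translation":[0.3,-0.1,4.5],"delta_rot":[0,0,0.01],"jaw":2},{"translation":[0.3,-0.1,6.5],"delta_rot":[0,0,0.01],"jaw":2},{"translation":[0.3,-0.1,7.2],"delta_rot":[0,0,0.01],"jaw":2},{"translation":[0.3,-0.1,7.5],"delta_rot":[0,0,0.01],"jaw":2},{"translation":[0.3,-0.1,7.5],"delta_rot":[0,0,0.01],"jaw":2},{"translation":[0.3,-0.1,7.5],"delta_rot":[0,0,0.01],"jaw":4},{"translation":[0.3,-0.1,7.5],"delta_rot":[0,0,0.01],"jaw":4}])

```text
time: 5.1
tool_pos: [0.5225, 0.1052, 0.0308]
tool_rot: [-0.0, 1.0, 0.013, 0.002]
contact_force: [-0.1, 0.3, -0.2]
gripper_width: 0.469
grasp_force: 0.0
```

```bash
sed -i "s/^f=cam('scene').*/import sys\nf=dict(np.load(sys.argv[1])) if len(sys.argv)>1 else cam('scene')/" dial.py; cat >> dial.py <<'E'
# ticks -> true face centre
lo,hi=2.0,2.5
if len(sys.argv)>3: lo,hi=float(sys.argv[2]),float(sys.argv[3])
print('hand shaft',tip(18,46,lo,hi,w))
wt=np.clip(215-px.max(2),0,None)
E_=[]
for k in range(31):
    th=k/6
    if lo-.1<th<hi+.1 or 2.4<th<3.25: continue
    m=(r>50)&(r<60)&(abs(t-th)<.09) if k else (r>50)&(r<60)&((t<.09)|(t>6.2))
    if wt[m].sum()>40:
        tt=np.where(t>6,t-2*np.pi,t);E_.append((th,(tt*wt)[m].sum()/wt[m].sum()-th))
E_=np.array(E_);A=np.c_[-np.cos(E_[:,0]),np.sin(E_[:,0]),np.ones(len(E_))]
x=np.linalg.lstsq(A,E_[:,1],rcond=None)[0];print('hub shift mm, const',x[:2]*55,x[2],len(E_),'rms',np.std(E_[:,1]-A@x))
C2=C-(x[0]*ri+x[1]*up)*.055
a=(p-C2)@ri*1e3;b=(p-C2)@up*1e3;r=np.hypot(a,b);t=np.arctan2(a,b)%(2*np.pi)
print('tabs from face centre',tip(62,74,2.5,2.88,w),tip(62,74,2.88,3.3,w))
E
python3 dial.py scene2.npz; python3 dial.py scene0.npz 3.6 4.1;python3 go.py .518 .105 .026 -88.5
```

```text
hand peak 5.3500000000000005
hand 5.377355945828194 disc opp r18-35 [2.1 2.2 5.1 5.2 5.3 5.4]
{2.6: 536, 3.0: 483}
tabs 2.6273163836034743 3.0619522418117766
hand shaft 2.2054765165738517
hub shift mm, const [-1.96121749 -0.05343969] 0.005507543843006308 11 rms 0.026543285278754845
tabs from face centre 2.6531113240434463 3.094104222783124
hand peak 0.6500000000000001
hand 0.6407665253840685 disc opp r18-35 [0.4 0.5 0.6 0.7 0.8 3.8 3.9]
{2.6: 537, 3.0: 484}
tabs 2.6274070922868553 3.06258513772832
hand shaft 3.857359306978632
hub shift mm, const [-1.25616703 -0.58490378] -0.00142080455842715 13 rms 0.03629236685533546
tabs from face centre 2.6476995815209587 3.085884232736373
5.1 [0.5225 0.1052 0.0308] j6 1.6 w 0.469 0.0 [-0.1  0.3 -0.2]
tr cm [-0.45  0.01  0.48] rot [-0.    -0.005  0.001]
```

bar_180 is released in the tray. The hand reads about 2.22 and the gate about 2.85, so the ballast should be about 192 g; bar_060 (160 g) is the closest. I'm lifting and locating it.

Emit:
send_rows(steps=[{"translation":[0,0,-1],"delta_rot":[0,0,0],"jaw":4},{"translation":[0,0,-3],"delta_rot":[0,0,0],"jaw":4},{"translation":[0,0,-6],"delta_rot":[0,0,0],"jaw":4},{"translation":[0,0,-10],"delta_rot":[0,0,0],"jaw":4},{"translation":[0,4,-14],"delta_rot":[0,0,0],"jaw":4},{"translation":[0,8,-16],"delta_rot":[0,0,0],"jaw":4},{"translation":[0,8,-16],"delta_rot":[0,0,0],"jaw":4},{"translation":[0,8,-16],"delta_rot":[0,0,0],"jaw":4}])

```text
time: 5.9
tool_pos: [0.5233, 0.0245, 0.1905]
tool_rot: [-0.0, 1.0, 0.012, 0.002]
contact_force: [-0.9, -0.2, 0.4]
gripper_width: 0.469
grasp_force: 0.0
```

```bash
python3 go.py; python3 - <<'E'
from h import *
f=cam('scene');t=cam('top');cv2.imwrite('pics/s3.png',cv2.resize(f['pixels'][195:315,300:470],None,fx=4.5,fy=4.5,interpolation=cv2.INTER_CUBIC))
np.savez('scene3.npz',**f);np.savez('top3.npz',**t)
for n,g in(('scene',f),('top',t)):
    P=cloud(g);x=g['pixels'].astype(int);d=(x.max(2)<150)&(x.max(2)-x.min(2)<22)
    for y in(105,160,215,270,327):
        k=d&(P[...,2]>.033)&(P[...,2]<.045)&(abs(P[...,1]-y/1e3)<.025)&(abs(P[...,0]-.52)<.11)
        if k.sum()>5:
            q=P[k];r=cv2.minAreaRect((q[:,:2]*1000).astype(np.float32));print(n,y,k.sum(),np.round(r[0],1),np.round(r[1],1),round(r[2],1),'z',np.median(q[:,2]).round(4))
E
```

```text
5.9 [0.5233 0.0245 0.1905] j6 1.45 w 0.469 0.0 [-0.9 -0.2  0.4]
scene 105 415 [524.6 104.3] [182.3  28.5] 1.7 z 0.0393
scene 160 349 [516.4 161.8] [152.9  27.4] 2.5 z 0.0392
scene 215 151 [516.5 216.6] [63.5 26.9] 3.6 z 0.0393
scene 270 313 [522. 273.] [120.   27.4] 2.4 z 0.039
scene 327 250 [512.5 329. ] [91.2 27.2] 0.1 z 0.0389
top 105 31 [564.1 113.5] [84.8  4. ] 1.7 z 0.0385
top 160 299 [511.8 160.8] [146.2  25.2] 2.0 z 0.0382
top 215 98 [510.  214.9] [54.8 21.8] 2.8 z 0.0378
top 270 235 [516.5 272.3] [117.5  25.9] 2.6 z 0.0384
top 327 165 [506.2 327.7] [85.5 25.4] 2.4 z 0.0377
```

View pics/s3.png

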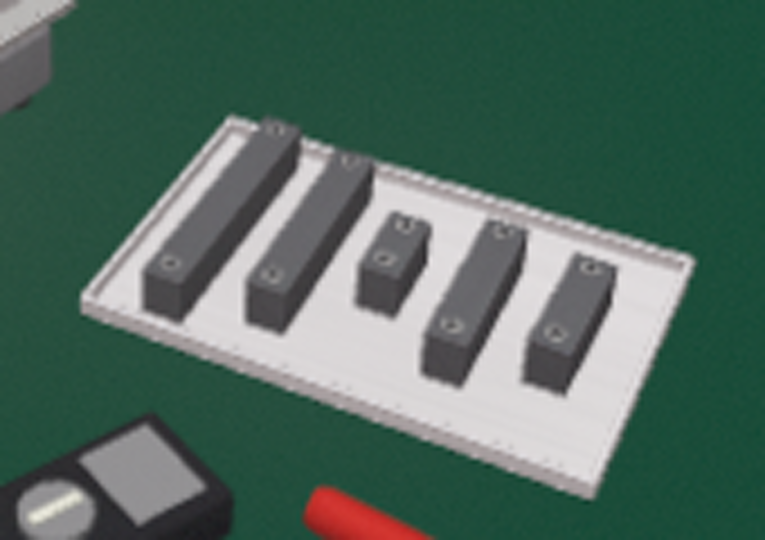

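bar_180 lies flat in its lane (crop (170,270)–(275,130)), and all tops are at z=0.039 in both views. bar_060 is the shortest one, at crop (392,255), world (0.5145,0.216).

```bash
python3 go.py .5145 .216 .08 -87.6
```

```text
6.0 [0.5219 0.0258 0.1878] j6 1.45 w 0.467 0.0 [-0.1  0.1 -0.2]
tr cm [ -0.21 -19.02  10.79] rot [-0.001  0.001 -0.015]
```

Emit:
send_rows(steps=[{"translation":[0,-4.5,0],"delta_rot":[0,0,0],"jaw":4},{"translation":[0,-9,0],"delta_rot":[0,0,0],"jaw":4},{"translation":[0,-13.5,1],"delta_rot":[0,0,-0.015],"jaw":4},{"translation":[-0.2,-17,4],"delta_rot":[0,0,-0.015],"jaw":4},{"translation":[-0.2,-19,8],"delta_rot":[0,0,-0.015],"jaw":4},{"translation":[-0.2,-19,10.5],"delta_rot":[0,0,-0.015],"jaw":4},{"translation":[-0.2,-19,10.5],"delta_rot":[0,0,-0.015],"jaw":4},{"translation":[-0.2,-19,10.5],"delta_rot":[0,0,-0.015],"jaw":4}])

```text
time: 6.8
tool_pos: [0.5142, 0.2156, 0.0824]
tool_rot: [0.0, 1.0, 0.022, -0.001]
contact_force: [0.7, -0.1, 1.2]
gripper_width: 0.467
grasp_force: 0.0
```

```bash
python3 go.py .5145 .216 .025 -87.6
```

```text
6.8 [0.5142 0.2156 0.0824] j6 1.79 w 0.467 0.0 [ 0.7 -0.1  1.2]
tr cm [ 0.04 -0.04  5.74] rot [0.    0.003 0.001]
```

Emit:
send_rows(steps=[{"translation":[0,0,2],"delta_rot":[0,0,0],"jaw":4},{"translation":[0,0,4],"delta_rot":[0,0,0],"jaw":4},{"translation":[0,0,5.7],"delta_rot":[0,0,0],"jaw":4},{"translation":[0,0,5.7],"delta_rot":[0,0,0],"jaw":4},{"translation":[0,0,5.7],"delta_rot":[0,0,0],"jaw":2},{"translation":[0,0,5.7],"delta_rot":[0,0,0],"jaw":2},{"translation":[0,0,5.7],"delta_rot":[0,0,0],"jaw":2},{"translation":[0,0,5.7],"delta_rot":[0,0,0],"jaw":2}])

```text
time: 7.6
tool_pos: [0.5167, 0.2153, 0.0281]
tool_rot: [-0.0, 1.0, 0.021, 0.001]
contact_force: [-1.0, -1.0, 5.5]
gripper_width: 0.315
grasp_force: 61.1
```

Gripped. I'm lifting it and carrying it to the housing.

Emit:
send_rows(steps=[{"translation":[0,0,-1],"delta_rot":[0,0,0],"jaw":2},{"translation":[0,0,-4],"delta_rot":[0,0,0],"jaw":2},{"translation":[0,0,-8],"delta_rot":[0,0,0],"jaw":2},{"translation":[0,0,-12.5],"delta_rot":[0,0,0],"jaw":2},{"translation":[0,1.5,-17],"delta_rot":[0,0,0],"jaw":2},{"translation":[0,5,-19.5],"delta_rot":[0,0,0],"jaw":2},{"translation":[0,9.5,-19.5],"delta_rot":[0,0,0],"jaw":2},{"translation":[0,14,-19.5],"delta_rot":[0,0,0],"jaw":2}])

```text
time: 8.4
tool_pos: [0.5215, 0.0741, 0.2234]
tool_rot: [0.0, 1.0, 0.022, 0.002]
contact_force: [-0.2, -0.7, -2.7]
gripper_width: 0.314
grasp_force: 60.3
```

```bash
python3 go.py .522 -.203 .20 -97.8
```

```text
8.4 [0.5215 0.0741 0.2234] j6 1.53 w 0.314 60.312931537628174 [-0.2 -0.7 -2.7]
tr cm [-1.15 27.69  2.34] rot [-0.    -0.003  0.179]
```

Emit:
send_rows(steps=[{"translation":[-0.2,4.5,0],"delta_rot":[0,0,0.03],"jaw":2},{"translation":[-0.4,9,0],"delta_rot":[0,0,0.06],"jaw":2},{"translation":[-0.6,13.5,0],"delta_rot":[0,0,0.09],"jaw":2},{"translation":[-0.8,18,0],"delta_rot":[0,0,0.12],"jaw":2},{"translation":[-1,22.5,0],"delta_rot":[0,0,0.15],"jaw":2},{"translation":[-1.1,26,0],"delta_rot":[0,0,0.18],"jaw":2},{"translation":[-1.15,27.7,1],"delta_rot":[0,0,0.18],"jaw":2},{"translation":[-1.15,27.7,2.3],"delta_rot":[0,0,0.18],"jaw":2}])

```text
time: 9.2
tool_pos: [0.5213, -0.2038, 0.1983]
tool_rot: [0.0, 0.998, -0.07, 0.001]
contact_force: [0.5, 1.8, -2.2]
gripper_width: 0.315
grasp_force: 60.3
```

```bash
python3 - <<'E'
from h import *
f=cam('scene');P=cloud(f)
q=P[(P[...,2]>.095)&(P[...,2]<.116)&(abs(P[...,0]-.52)<.09)&(abs(P[...,1]+.2)<.13)&(f['pixels'].min(2)>150)]
print(len(q),np.histogram(q[:,2],bins=np.arange(.095,.117,.002)))
k=(P[...,2]>.128)&(P[...,2]<.142)&(abs(P[...,0]-.52)<.12)&(abs(P[...,1]+.2)<.15)&(f['pixels'].min(2)>130)
q=P[k];r=cv2.minAreaRect((q[:,:2]*1000).astype(np.float32));print('housing rim',r,np.median(q[:,2]))
E
python3 go.py .522 -.203 .133 -97.8; python3 dial.py|grep -E 'hand|tabs'
```

```text
1366 (array([  0,   0,   2,  37, 123, 182, 554, 342,  68,  40,  18]), array([0.095, 0.097, 0.099, 0.101, 0.103, 0.105, 0.107, 0.109, 0.111,
       0.113, 0.115, 0.117]))
housing rim ((543.3255615234375, -205.73825073242188), (236.59446716308594, 169.53053283691406), 80.9990234375) 0.13329072656256696
9.25 [ 0.5197 -0.2015  0.1945] j6 1.21 w 0.314 60.301573276519775 [-0.9  1.  -4.2]
tr cm [0.28 0.13 6.15] rot [-0.003  0.005 -0.003]
hand peak 5.3500000000000005
hand 5.376970734370049 disc opp r18-35 [2.1 2.2 5.1 5.2 5.3 5.4]
tabs 2.627431475275838 3.0619454265910044
hand shaft 2.2051051961014276
tabs from face centre 2.6412858754378274 3.081515102073734
```

The housing floor measures about 0.108, as expected. I'm lowering gently.

Emit:
send_rows(steps=[{"translation":[0.1,0,1.5],"delta_rot":[0,0,0],"jaw":2},{"translation":[0.1,0,3],"delta_rot":[0,0,0],"jaw":2},{"translation":[0.1,0,4.5],"delta_rot":[0,0,0],"jaw":2},{"translation":[0.1,0,5.3],"delta_rot":[0,0,0],"jaw":2},{"translation":[0.1,0,5.8],"delta_rot":[0,0,0],"jaw":2},{"translation":[0.1,0,6],"delta_rot":[0,0,0],"jaw":2},{"translation":[0.1,0,6.1],"delta_rot":[0,0,0],"jaw":2},{"translation":[0.1,0,6.1],"delta_rot":[0,0,0],"jaw":2}])

```text
time: 10.1
tool_pos: [0.5226, -0.2025, 0.1378]
tool_rot: [0.0, 0.998, -0.069, 0.0]
contact_force: [-0.3, -0.3, -1.2]
gripper_width: 0.316
grasp_force: 60.3
```

```bash
python3 go.py .522 -.203 .131 -97.8; python3 dial.py|grep -E 'hand|tabs'
```

```text
10.1 [ 0.5226 -0.2025  0.1378] j6 1.21 w 0.316 60.30131936073303 [-0.3 -0.3 -1.2]
tr cm [-0.05  0.06  0.68] rot [ 0.    -0.001 -0.002]
hand peak 5.3500000000000005
hand 5.3769020798466105 disc opp r18-35 [2.1 2.2 5.1 5.2 5.3 5.4]
tabs 2.6271683882583647 3.0619650660763438
hand shaft 2.2054068871089454
tabs from face centre 2.64096626968661 3.082561360008311
```

Emit:
send_rows(steps=[{"translation":[0,0,0.15],"delta_rot":[0,0,0],"jaw":2},{"translation":[0,0,0.3],"delta_rot":[0,0,0],"jaw":2},{"translation":[0,0,0.4],"delta_rot":[0,0,0],"jaw":2},{"translation":[0,0,0.5],"delta_rot":[0,0,0],"jaw":2},{"translation":[0,0,0.6],"delta_rot":[0,0,0],"jaw":2},{"translation":[0,0,0.65],"delta_rot":[0,0,0],"jaw":2},{"translation":[0,0,0.65],"delta_rot":[0,0,0],"jaw":2},{"translation":[0,0,0.65],"delta_rot":[0,0,0],"jaw":2}])

```text
time: 10.95
tool_pos: [0.5223, -0.2023, 0.131]
tool_rot: [0.0, 0.998, -0.069, 0.0]
contact_force: [-2.0, -0.1, -0.8]
gripper_width: 0.315
grasp_force: 60.4
```

```bash
python3 go.py; python3 dial.py|grep -E 'hand|tabs'
```

```text
10.95 [ 0.5223 -0.2023  0.131 ] j6 1.21 w 0.315 60.43330907821655 [-2.  -0.1 -0.8]
hand peak 5.95
hand 5.8813116670719365 disc opp r18-35 [2.7 2.8 5.7 5.8 5.9 6. ]
tabs 2.6390557296888644 3.0623615034835345
hand shaft nan
tabs from face centre 2.665970555713751 3.095117642611807dial.py:12: RuntimeWarning: invalid value encountered in scalar divide
  m=(r>r0)&(r<r1)&(t>lo)&(t<hi);return (t*w)[m].sum()/w[m].sum()
```

It has landed on the floor and the hand has moved to about 2.75. Releasing and retreating.

Emit:
send_rows(steps=[{"translation":[0,0,0],"delta_rot":[0,0,0],"jaw":4},{"translation":[0,0,0],"delta_rot":[0,0,0],"jaw":4},{"translation":[0,0,0],"delta_rot":[0,0,0],"jaw":4},{"translation":[0,0,-1],"delta_rot":[0,0,0],"jaw":4},{"translation":[0,0,-3],"delta_rot":[0,0,0],"jaw":4},{"translation":[0,0,-7],"delta_rot":[0,0,0],"jaw":4},{"translation":[0,0,-11],"delta_rot":[0,0,0],"jaw":4},{"translation":[0,0,-12],"delta_rot":[0,0,0],"jaw":4}])

```text
time: 11.8
tool_pos: [0.5245, -0.2035, 0.258]
tool_rot: [0.002, 0.998, -0.069, 0.005]
contact_force: [0.2, -0.9, 1.7]
gripper_width: 0.469
grasp_force: 0.0
```

Emit:
send_rows(steps=[{"translation":[-4,0,0],"delta_rot":[0,0,0],"jaw":4},{"translation":[-8,0,0],"delta_rot":[0,0,0],"jaw":4},{"translation":[-10,0,0],"delta_rot":[0,0,0],"jaw":4},{"translation":[-10,0,0],"delta_rot":[0,0,0],"jaw":4},{"translation":[-10,0,0],"delta_rot":[0,0,0],"jaw":4},{"translation":[-10,0,0],"delta_rot":[0,0,0],"jaw":4},{"translation":[-10,0,0],"delta_rot":[0,0,0],"jaw":4},{"translation":[-10,0,0],"delta_rot":[0,0,0],"jaw":4}])

```text
time: 12.6
tool_pos: [0.4237, -0.1885, 0.2506]
tool_rot: [-0.0, 0.998, -0.069, -0.0]
contact_force: [0.6, 1.0, 0.6]
gripper_width: 0.47
grasp_force: 0.0
```

```bash
python3 go.py; python3 dial.py 2>/dev/null|grep -E 'hand|tabs'; python3 -c "
from h import *
f=cam('scene');np.savez('scene4.npz',**f);cv2.imwrite('pics/s4.png',cv2.resize(f['pixels'][160:262,180:310],None,fx=5.8,fy=5.8,interpolation=cv2.INTER_CUBIC))"
```

```text
12.6 [ 0.4237 -0.1885  0.2506] j6 1.13 w 0.47 0.0 [0.6 1.  0.6]
hand peak 5.95
hand 5.884535649360884 disc opp r18-35 [2.7 2.8 5.7 5.8 5.9 6. ]
tabs 2.6419449272640865 3.062007396407381
hand shaft nan
tabs from face centre 2.653018978924005 3.078911063139004
```

View pics/s4.png

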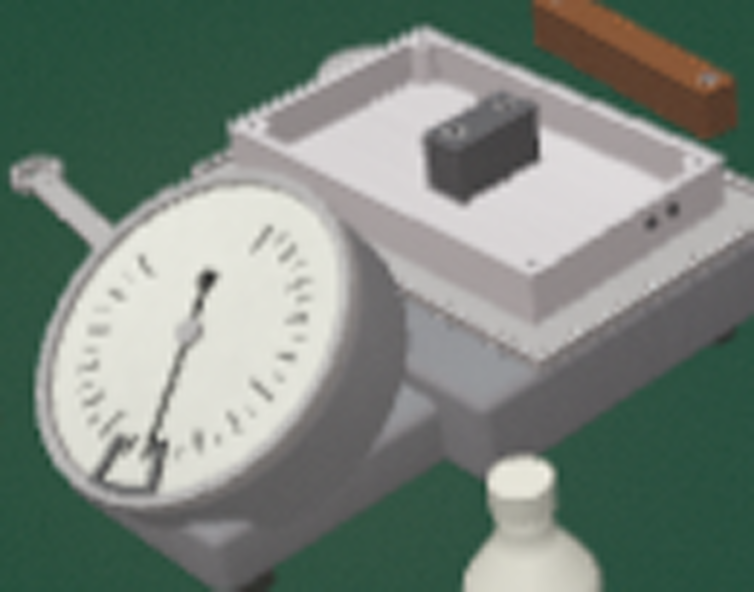

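The hand at (152,440) lies between the tabs at (122,440) and (159,445), and bar_060 lies flat in the housing. The hand is nearer the right tab, so I'll check the margin in the other view for parallax.

```bash
python3 -c "
from h import *
f=cam('top');np.savez('top4.npz',**f);cv2.imwrite('pics/t4.png',cv2.resize(f['pixels'][118:178,355:420],None,fx=9,fy=9,interpolation=cv2.INTER_CUBIC))"
```

```text
(no output)
```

View pics/t4.png

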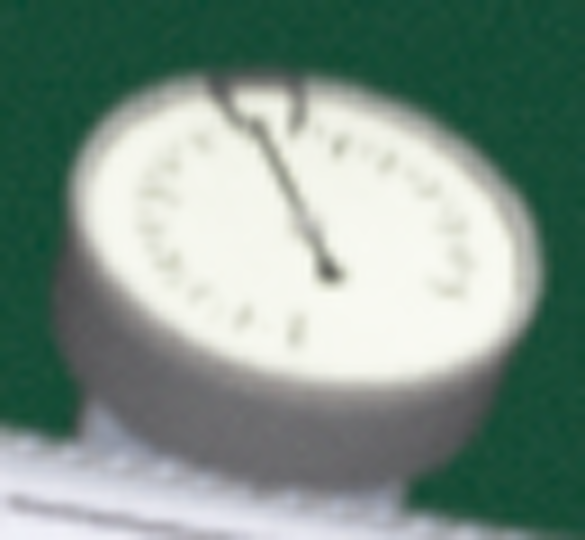

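In the top view the hand tip is at (255,120), between tabs at (238,125) and (298,125). That is about 0.09–0.12 rad off the middle in both views, against a 0.19 rad limit. The other bars lie flat in the tray, so I'm handing in.

```bash
python3 -c "
from plant import *
print(job_done())"
```

```text
the job is handed in; nothing more can be done
None
```

I swapped bar_180 for bar_060 in the housing and handed the job in at about 12.7 s: the hand rests between the tabs, about 0.1 rad (33 g) below the middle of the gap, with bar_180 and the other unused bars flat in the tray; no verdict came back.

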